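# Refit the keyed drive pulley of a pottery wheel

### The job

Pick up the aluminium pulley and put it, rim down, over the shaft of the blue wheel drive. Turn it gently on the shaft until its keyway finds the brass key, and let it down fully home onto the shoulder, then let go. Feel for the key with a light touch, never ramming the pulley against it, and leave the other things on the table alone.

Things in the scene. Friction and masses are not known exactly. Their poses are not given: they have to be found in the camera images.
- pulley_mid (a point): Loose aluminium pulley, 60 mm tall, ~0.35 kg, upright at the start on a round plywood board (190 mm across, 14 thick). Point on its axis, half-way up. z up the axis, +x from the axis to its keyway. Lower 20 mm: round grooved rim 84 mm across, flat underside; above it an eight-sided hub 40 mm tall, 44 mm across flats, flats facing +x and every 45 degrees on.
- pulley: The same pulley; origin at the centre of its underside, axes as above. An eight-sided bore 22.4 mm across flats runs right through, with one straight keyway over the whole height, 12 mm wide, reaching 17.8 mm from the axis. A red dot on the rim and a red bar on the hub's top mark the keyway side (+x).
- seat (a point): Centre of the steel shoulder at the foot of the drive's upright shaft, 56 mm above the table; z up, +x from the shaft towards the drive's small fixed motor pulley (34 mm across, 115 mm away, its top 23 mm above this point). Fully home, the loose pulley's underside rests on this shoulder.
- shaft_top (a point): Centre of the shaft's top, 60 mm above the shoulder; axes as seat. Shaft 20 mm in diameter, its top 7 mm tapering to 11 mm. It is braked and does not turn. At its foot a brass key, 8 mm wide, projects to 15 mm from the axis and runs from the shoulder to 14 mm above it. Its direction varies and is NOT measured: up to 0.5 rad (29 degrees) to either side of this +x.
- drive: Blue drive unit of a table-top pottery wheel, cover off, 250 x 160 mm, 50 mm tall, fixed, carrying shaft, key and motor pulley; origin on the table under the shaft, axes as seat. A pulley put on out of line rests on top of the key, 14 mm too high; turned into line with the key (to about 4 degrees) it goes down to the shoulder.
- tool_tub: Bystander, to be left alone: blue plastic tub, 100 mm across and 110 tall; origin at its underside.
- clay_bowl: Bystander, to be left alone: steel bowl, 170 mm across, 75 tall; origin at its underside.
- jug: Bystander, to be left alone: terracotta mug, 80 mm across, 100 tall; origin at its underside.
- spray: Bystander, to be left alone: clear bottle with red cap, 70 mm across, 170 tall; origin at its underside.
- wrench: Bystander, to be left alone: steel wrench lying flat; origin at its underside.
- collar: Bystander, to be left alone: loose dark steel collar, 40 mm across, 12 tall; origin at its underside.
- brush: Bystander, to be left alone: brush lying flat; origin at its underside.
- clay_pan: Bystander, to be left alone: fresh clay frying pan, 160 mm across, on a large round board; origin at its underside.
Not all that is in view belongs to the job. Of the things shaped like the pulley, the aluminium one is meant.

How it is judged:
By the outcome, as a careful person would: the job done as asked, in the order asked, and still so for the second after the job is handed in, with the robot touching nothing.
It also fails if it takes over 58 s, if anything falls off the work surface, if the arm or the gripper's body presses on something with over 40 N, if the wrist force passes 120 N, or if a joint passes its speed limit or range.

### The arm

A 6-joint arm with a two-finger parallel gripper is mounted at the origin on the work surface. World frame = base frame: x ahead of the robot, y to its left, z up, the work surface at z = 0. Lengths are in m, angles in rad, forces in N, time in s.
With the tool pointing down it reaches from about 0.25 to 0.8 m from the base axis. Payload 3.9 kg.
Tool frame: the origin (TCP) lies on the centre line of the jaws, within the pads' length; the fingertips stand 14 mm ahead of it and the grasp point (between the pads) lies 5 mm behind it; z points along the fingers, y is the line along which they close (so a half turn about z gives the same grasp; the last joint's range is limited). The gripper opens to 85 mm and grips with 20 to 120 N. Pads are 22 mm wide; open, the fingers measure 114 mm over their backs; the gripper's body (76 mm by 85 mm) begins 54 mm behind the grasp point. The pads swing forward as they close: fully open they stand 13 mm farther back than shut.
Start: joints at [1.178, 0.26, -0.138, 1.173, 0, 1.571], TCP at [0.201, 0.485, 0.245] pointing down, gripper open.
Joint ranges: [-2.78, 2.78], [-0.83, 1.72], [-1.28, 1.37], [-1.9, 2.12], [-1.57, 1.48], [-3.14, 3.14]. Speed limits (rad/s): [2.57, 2.57, 3.14, 3.14, 3.14, 3.14].

### API

Orientations are given as a 3x3 rotation matrix whose columns are the frame's x, y, z axes.
In Python, from workcell import arm gives the robot as it stands. The module is installed in compiled form; this text tells all that it offers.
- The arm moves only by the tool send_rows, never from a script. Its argument "rows" is a list of rows, each an object with "travel": the shift along the tool's x, y, z in m, a list of three; "yaw": the turn about the tool's z in rad; "jaw": the gripper's target within -1 to 1 (fully open at 1, half-way at 0, shut at -1). In form: [{"travel": [dx, dy, dz], "yaw": yaw, "jaw": jaw}, ...]. A call has 1 to 10 rows; each row shifts and turns the commanded pose from where the row before left it, along the tool's axes as they then stand; what a row does not reach is not made up. A row lasts 1/8 s, in which the tool goes at most 62.5 mm and 10.7 degrees, less where a joint would pass 70% of its speed; a pose out of reach is approached as far as the arm can. A call with a gripper value outside its range is refused whole. The fingers move at their own pace and stop on an object; the grip force is fixed at half the most. Time passes only in rows, so rows that do not move let the fingers close. It gives the time, the measured TCP pose, the force, the opening and the grip force at its end, in the units of the state.
- arm.get_state(): the state, without advancing time (a new reading comes with each control period).
- arm.camera(name): name is "side" or "top"; returns the picture (384x512x3 uint8, blue, green, red); there is no depth.
- arm.camera_params(name): a dict with "fovy" (degrees; the focal length in pixels is half the picture's height over the tangent of half this angle, whatever the lens; pixels are square), "cx", "cy" (the principal point, pixels), "eye" and "orientation" of the camera in the world. Camera axes: x right, y up, looking along -z (the intrinsics and any distortion apply to the point x, -y, -z); pixel columns grow to the right and rows downward; lengths in m; the calibration is good to about 2 mm. A picture is of the moment at which its call begins. camera_params takes no time and is no camera call.
- arm.finish_job(): hands the job in; it is judged then, once.
The state is a dict: "t": time; "qpos": joint angles; "qd": joint speeds; "joint_torque": joint torques, N m; "ee_pos": TCP position; "eef_rot": TCP orientation; "wrist_force": force on the tool from outside, world axes, zero at the start; "ft_torque": the same for the moment, N m; "finger_gap": finger opening in m; "grip_force": force on a finger pad.
Only numpy, scipy, OpenCV 4.12 (cv2) and the standard library are available. Lean on these libraries where they do the work, as an engineer would, in place of code of your own. Each camera call takes 0.05 s, during which the arm holds its last target. There are 200 camera calls.

## Working session

There is one attempt and no reset: what is moved stays moved. The work goes in short steps, Python scripts to look and compute and a tool call to move; the robot and the scene stay as the last step left them, time stands still between calls to the robot, and variables do not carry over. Pictures are saved under pics/ and viewed, at most 10 in all, crops included, and the job is handed in when it is done.

Besides the shell and the picture viewer there is one more tool, called after ">>>" as name([rows], argument=value, ...), one row to a line, values as JSON. send_rows: Moves the arm, as the interface text tells. Its arguments: {"type":"object","properties":{"rows":{"type":"array"}},"required":["rows"]}

```bash
mkdir -p pics
python3 - <<'E'
from workcell import arm
import cv2
for n in("side","top"):
    cv2.imwrite(f"pics/{n}0.png",arm.camera(n)); print(n,arm.camera_params(n))
s=arm.get_state();print(s)
E
```

```text
side {'fovy': 48.7252672596084, 'cx': 252.89178024933878, 'cy': 192.76630836790832, 'eye': array([0.38218297, 1.18184755, 0.81302912]), 'orientation': array([[-0.9912303 ,  0.08395543, -0.10204891],
       [-0.13046355, -0.49890974,  0.85677788],
       [ 0.02101796,  0.86257786,  0.50548758]])}
top {'fovy': 45.03907317457683, 'cx': 254.22236386589503, 'cy': 191.60162028869465, 'eye': array([ 0.26259639, -0.03571677,  1.81735227]), 'orientation': array([[-0.0148027 ,  0.99008765, -0.13966864],
       [-0.99988345, -0.01517957, -0.00163337],
       [-0.00373729,  0.13962818,  0.99019695]])}
{'t': 0.1, 'qpos': array([ 1.17801992e+00,  2.60659357e-01, -1.39243776e-01,  1.17271294e+00,
       -2.27037106e-05,  1.57076515e+00]), 'qd': array([ 0.00208415, -0.00053634,  0.00218184,  0.00150973, -0.00081072,
        0.00190186]), 'joint_torque': array([ 1.98702422e-03, -4.06509769e+01,  2.54527527e+01,  1.01417553e-02,
        2.31994627e-04,  2.44128694e-05]), 'ee_pos': array([0.20072549, 0.48447007, 0.2445252 ]), 'eef_rot': array([[-9.23861888e-01,  3.82725432e-01, -6.75541617e-04],
       [ 3.82726027e-01,  9.23860342e-01, -1.68986171e-03],
       [-2.26469442e-05, -1.81974619e-03, -9.99998344e-01]]), 'wrist_force': array([ 0.82363316, -0.74836552,  0.18738201]), 'ft_torque': array([0.01174863, 0.02985969, 0.00258284]), 'grip_force': 0.0, 'finger_gap': 0.08559657456541654}
```

View pics/top0.png

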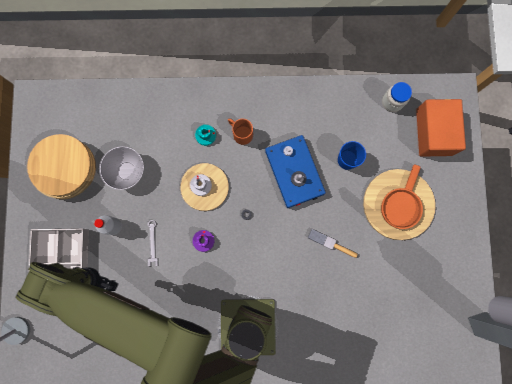

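View pics/side0.png

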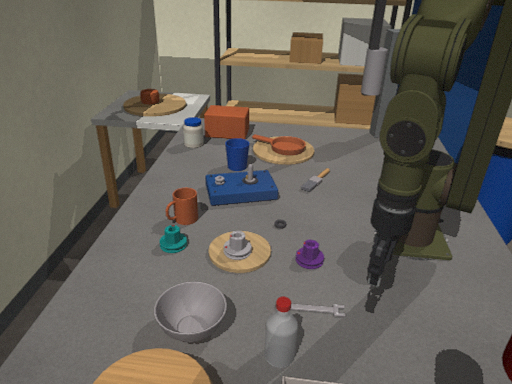

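Candidates for the pulley, by pixel:
- Aluminium one on the plywood board: top (200,184), side (237,243).
- Teal one: top (206,134), side (173,239).
- Purple one: top (204,241), side (310,256).

I choose the aluminium one on the board. The drive shaft is at top (299,179), side (250,175), and the motor pulley at top (288,151), side (220,180). Next is a close crop to check.

```bash
cat > h.py <<'E'
from workcell import arm
import numpy as np, cv2
def cam(n):
    p=arm.camera_params(n); return p,192/np.tan(np.radians(p['fovy'])/2)
def ray(n,u,v):
    p,f=cam(n); d=np.array([(u-p['cx'])/f,-(v-p['cy'])/f,-1]); return p['eye'],p['orientation']@d
def onz(n,u,v,z):
    e,d=ray(n,u,v); return e+d*(z-e[2])/d[2]
def proj(n,P):
    p,f=cam(n); c=p['orientation'].T@(np.array(P)-p['eye']); return np.array([p['cx']-f*c[0]/c[2],p['cy']+f*c[1]/c[2]])
def tri(a,b):
    A=np.zeros((3,3));y=np.zeros(3)
    for n,uv in(("top",a),("side",b)):
        e,d=ray(n,*uv);d=d/np.linalg.norm(d);M=np.eye(3)-np.outer(d,d);A+=M;y+=M@e
    x=np.linalg.solve(A,y); return x,proj("top",x)-a,proj("side",x)-b
E
python3 - <<'E'
from h import *
t=cv2.imread('pics/top0.png');s=cv2.imread('pics/side0.png')
R=lambda i,x,y,w,h,k:cv2.resize(i[y:y+h,x:x+w],None,fx=k,fy=k,interpolation=cv2.INTER_CUBIC)
a=np.hstack([R(t,175,158,60,56,6),R(t,262,132,66,56,6)])[:, :760]
b=np.hstack([R(s,205,225,70,45,5),R(s,200,160,82,45,5)])[:, :760]
cv2.imwrite('pics/c.png',np.vstack([np.pad(i,((0,0),(0,760-i.shape[1]),(0,0))) for i in(a,b)]))
st=arm.get_state(); print(proj("top",st['ee_pos']),proj("side",st['ee_pos']+[0,0,-.014]))
# boards: centroid of wood masks
for n,i,box in(("top",t,(175,155,60,60)),("side",s,(200,225,80,50))):
    x,y,w,h=box;c=cv2.cvtColor(i[y:y+h,x:x+w],cv2.COLOR_BGR2HSV)
    m=cv2.inRange(c,(10,60,80),(30,255,255));cs=max(cv2.findContours(m,0,1)[0],key=len)
    e=cv2.fitEllipse(cv2.convexHull(cs));print(n,e[0][0]+x,e[0][1]+y,e[1],onz(n,e[0][0]+x,e[0][1]+y,.014))
E
```

```text
[100.8198632  277.89513475] [378.42900013 275.17490166]
top 204.0485782623291 186.57334327697754 (47.643436431884766, 48.339210510253906) [0.53999993 0.16464644 0.014     ]
side 239.2911605834961 251.32595443725586 (42.152347564697266, 63.0889892578125) [0.53839848 0.18041924 0.014     ]
```

View pics/c.png

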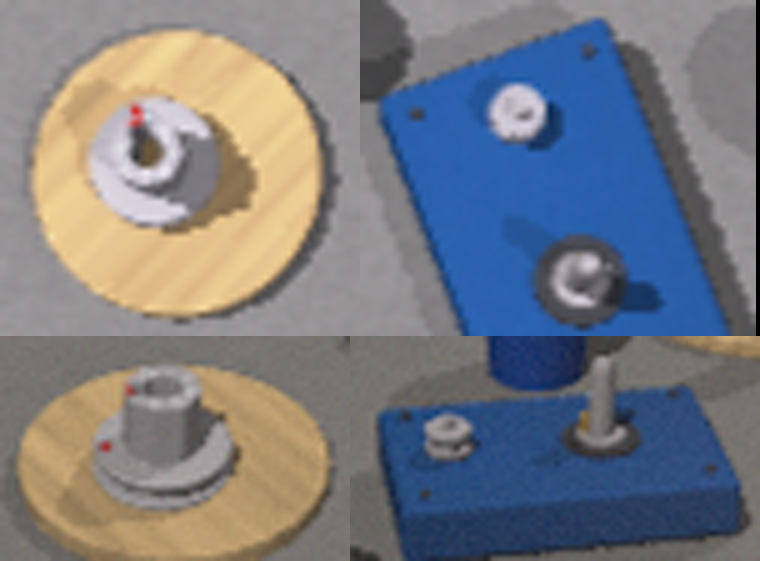

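The crop confirms the aluminium pulley on the board, with its red marks at side (226,247) and (231,236). The brass key is just visible at side (247,177), left of the shaft foot.

Run:
```python
from h import *
np.set_printoptions(precision=4,suppress=True)
t=cv2.imread('pics/top0.png');s=cv2.imread('pics/side0.png')
def red(n,i,x,y,w,h,lo,hi):
    c=i[y:y+h,x:x+w].astype(int);B,G,R=c[...,0],c[...,1],c[...,2]
    wt=np.clip(lo(B,G,R),0,None);m=wt>hi
    k,l,st,ce=cv2.connectedComponentsWithStats(m.astype(np.uint8))
    for j in range(1,k):
        yy,xx=np.where(l==j);ww=wt[yy,xx];yield n,(xx*ww).sum()/ww.sum()+x,(yy*ww).sum()/ww.sum()+y,len(xx)
rd=lambda B,G,R:R-np.maximum(B,G)
for r in red("side",s,220,228,40,30,rd,40):print('red',r,onz(*r[:3],.034),onz(*r[:3],.074))
for r in red("top",t,188,165,30,30,rd,45):print('red',r,onz(*r[:3],.034),onz(*r[:3],.074))
for r in red("side",s,240,165,20,20,lambda B,G,R:np.minimum(R,G)-B,25):print('brass',r,onz(*r[:3],.068),onz(*r[:3],.063))
print('rim',onz('top',200.8,185,.034),onz('side',237.8,247.5,.034))
print('hubtop side',onz('side',238.2,235.4,.074), 'top',onz('top',175+156/6,158+155/6,.074))
print('shaft tip',tri((302.0,176.6),(250.2,165.2)),onz('top',302,176.6,.116),onz('side',250.2,165.2,.116))
print('shoulder',onz('top',298.7,178.7,.056),onz('side',250,180,.056))
print('motor',tri((288.3,150.7),(219.4,177.6)),onz('top',288.3,150.7,.079),onz('side',219.4,177.6,.079))
```

```text
red ('side', np.float64(230.22569444444446), np.float64(235.26388888888889), 5) [0.5748 0.1313 0.034 ] [0.5649 0.1852 0.074 ]
red ('side', np.float64(225.59271523178808), np.float64(246.55629139072846), 4) [0.5784 0.1894 0.034 ] [0.5683 0.2404 0.074 ]
red ('top', np.float64(197.26352288488212), np.float64(176.79334257975034), 8) [0.576 0.189 0.034] [0.569  0.1839 0.074 ]
brass ('side', np.float64(246.4502617801047), np.float64(177.0261780104712), 6) [ 0.5712 -0.1914  0.068 ] [ 0.5725 -0.2007  0.063 ]
rim [0.5433 0.1751 0.034 ] [0.5417 0.1882 0.034 ]
hubtop side [0.5417 0.1822 0.074 ] top [0.5415 0.1696 0.074 ]
shaft tip (array([ 0.5593, -0.2126,  0.1072]), array([-0.0219, -0.3994]), array([0.396 , 0.0833])) [ 0.5563 -0.2117  0.116 ] [ 0.5586 -0.1956  0.116 ]
shoulder [ 0.5586 -0.205   0.056 ] [ 0.5579 -0.1927  0.056 ]
motor (array([ 0.6673, -0.1666,  0.0698]), array([-0.0222, -0.2327]), array([0.2387, 0.0562])) [ 0.6643 -0.166   0.079 ] [ 0.6647 -0.1502  0.079 ]
```

>>> send_rows([
  {"travel":[-0.043,-0.015,0.005],"yaw":0,"jaw":1},
  {"travel":[-0.043,-0.015,0.005],"yaw":0,"jaw":1},
  {"travel":[-0.043,-0.015,0.005],"yaw":0,"jaw":1},
  {"travel":[-0.043,-0.015,0.005],"yaw":0,"jaw":1},
  {"travel":[-0.043,-0.015,0.005],"yaw":0,"jaw":1},
  {"travel":[-0.043,-0.015,0.005],"yaw":0,"jaw":1},
  {"travel":[-0.043,-0.015,0.01],"yaw":0,"jaw":1},
  {"travel":[-0.043,-0.015,0.015],"yaw":0,"jaw":1},
  {"travel":[-0.043,-0.015,0.015],"yaw":0,"jaw":1},
  {"travel":[-0.043,-0.015,0.015],"yaw":0,"jaw":1},
])

```text
t: 1.35
ee_pos: [0.5415, 0.1806, 0.1594]
eef_rot: [[-0.924, 0.383, -0.001], [0.383, 0.924, -0.0], [0.001, -0.0, -1.0]]
wrist_force: [0.1, 0.7, 0.4]
finger_gap: 0.0851
grip_force: 0.0
```

>>> send_rows([
  {"travel":[0,0,0],"yaw":0.18,"jaw":1},
  {"travel":[0,0,0],"yaw":0.18,"jaw":1},
  {"travel":[0,0,0],"yaw":0.18,"jaw":1},
  {"travel":[0,0,0],"yaw":0.18,"jaw":1},
  {"travel":[0,0,0],"yaw":0.18,"jaw":1},
  {"travel":[0,0,0],"yaw":0,"jaw":1},
])

```text
t: 2.1
ee_pos: [0.5404, 0.1817, 0.1599]
eef_rot: [[-0.276, 0.961, -0.001], [0.961, 0.276, -0.0], [-0.0, -0.001, -1.0]]
wrist_force: [0.8, -0.4, -0.0]
finger_gap: 0.0854
grip_force: 0.0
```

Run:
```python
from h import *
np.set_printoptions(precision=4,suppress=True)
s=arm.camera('side');cv2.imwrite('pics/s1.png',s);t=arm.camera('top');cv2.imwrite('pics/t1.png',t)
st=arm.get_state();P=st['ee_pos'];R=st['eef_rot'];print(P,R,st['qpos'],st['finger_gap'])
x0,y0=190,185
c=cv2.resize(s[y0:y0+85,x0:x0+105],None,fx=7,fy=7,interpolation=cv2.INTER_CUBIC)
for sg in(-1,1):
  for w in(.0428,.057):
    q=P+R@np.array([0,sg*w,.001]);u=proj('side',q);print(sg,w,u,(u+.5-[x0,y0])*7)
    cv2.circle(c,tuple(int(a) for a in (u+.5-[x0,y0])*7),3,(0,255,0),-1)
cv2.imwrite('pics/s1c.png',c)
```

```text
[0.5406 0.1818 0.16  ] [[-0.2771  0.9609 -0.0006]
 [ 0.9609  0.2771 -0.0002]
 [-0.     -0.0006 -1.    ]] [ 0.3244  0.3846 -0.1838  1.003  -0.      1.6144] 0.0851045514197876
-1 0.0428 [253.6048 210.0864] [448.7335 179.1045]
-1 0.057 [258.5165 209.7694] [483.1152 176.8855]
1 0.0428 [223.6535 212.0195] [239.0747 192.6362]
1 0.057 [218.6273 212.3439] [203.8914 194.907 ]
```

View pics/s1c.png

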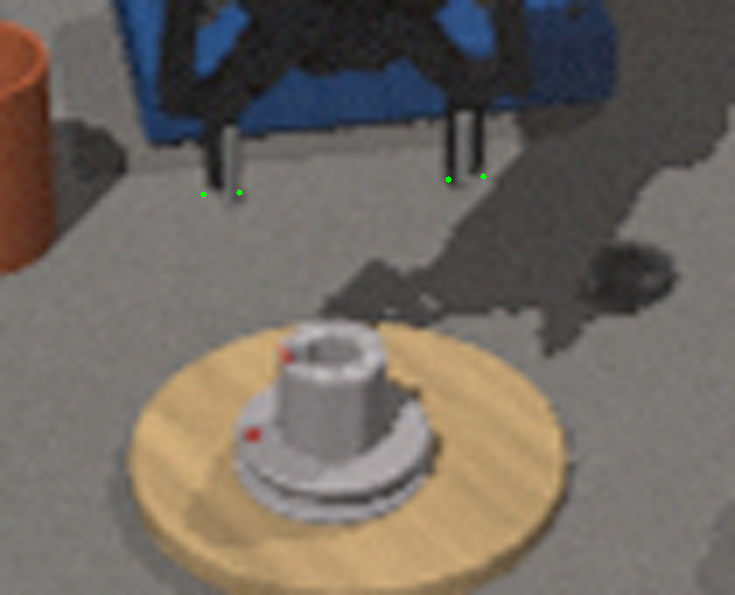

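The view shows the open fingers at crop (221,190) and (465,178), right where the calibration predicts them. The hub top's centre is at (333,352), with red marks at (287,355) and (252,435), so I trust the side camera.

Run:
```python
from h import *
np.set_printoptions(precision=4,suppress=True)
f=lambda x,y,z:onz('side',x/7-.5+190,y/7-.5+185,z)[:2]
h=f(333,352,.074);r=f(333,441,.034);b=f(287,355,.074);d=f(252,435,.034)
print(h,r,b,d)
for a in(b-h,d-r,d-h):print(np.linalg.norm(a),np.arctan2(a[1],a[0]))
g=lambda u,v,z:onz('side',u-.5,v-.5,z)[:2]
print('shaft',g(250.4,165.2,.116),'shoulder',g(250,180,.056),'motor',g(219.4,177.8,.079))
```

```text
[0.5454 0.1797] [0.5439 0.1885] [0.5641 0.1848] [0.5786 0.1899]
0.019413897609245123 0.26970997508918376
0.034733701670159246 0.03857271424476743
0.034697424697401925 0.2986705280418609
shaft [ 0.5603 -0.1995] shoulder [ 0.5603 -0.1962] motor [ 0.667  -0.1521]
```

>>> send_rows([
  {"travel":[-0.004,0.003,0.025],"yaw":0,"jaw":1},
  {"travel":[0,0,0.03],"yaw":0,"jaw":1},
  {"travel":[0,0,0.025],"yaw":0,"jaw":1},
  {"travel":[0,0,0.015],"yaw":0,"jaw":1},
  {"travel":[0,0,0.01],"yaw":0,"jaw":1},
  {"travel":[0,0,0],"yaw":0,"jaw":1},
])

```text
t: 2.95
ee_pos: [0.5446, 0.1788, 0.055]
eef_rot: [[-0.275, 0.961, -0.001], [0.961, 0.275, -0.0], [-0.0, -0.001, -1.0]]
wrist_force: [-0.5, -0.6, 0.1]
finger_gap: 0.0852
grip_force: 0.0
```

Run:
```python
from h import *
s=arm.camera('side');x0,y0=190,185
c=cv2.resize(s[y0:y0+85,x0:x0+105],None,fx=7,fy=7,interpolation=cv2.INTER_CUBIC)
cv2.imwrite('pics/s2c.png',c);st=arm.get_state();print(st['ee_pos'],st['wrist_force'])
```

```text
[0.54506939 0.17893979 0.05562037] [ 0.77631519 -0.66060965 -0.0676462 ]
```

View pics/s2c.png

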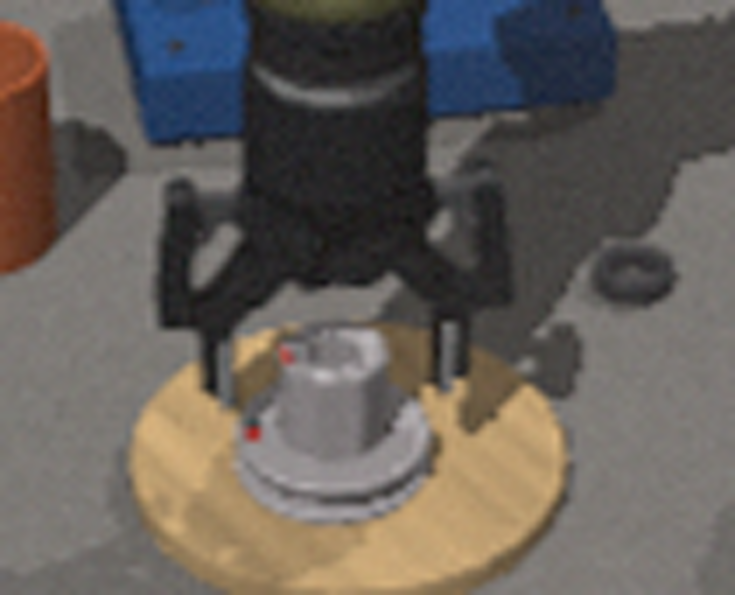

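The fingers straddle the hub evenly: finger midpoint about (334,390), hub (333,394) at that height. Closing now.

>>> send_rows([
  {"travel":[0,0,0],"yaw":0,"jaw":0.4},
  {"travel":[0,0,0],"yaw":0,"jaw":0.2},
  {"travel":[0,0,0],"yaw":0,"jaw":0},
  {"travel":[0,0,0],"yaw":0,"jaw":-0.5},
  {"travel":[0,0,0],"yaw":0,"jaw":-1},
  {"travel":[0,0,0],"yaw":0,"jaw":-1},
  {"travel":[0,0,0],"yaw":0,"jaw":-1},
])

```text
t: 3.88
ee_pos: [0.5453, 0.179, 0.0562]
eef_rot: [[-0.275, 0.962, 0.001], [0.962, 0.275, 0.0], [0.0, 0.001, -1.0]]
wrist_force: [-0.0, -0.7, 5.9]
finger_gap: 0.0431
grip_force: 60.7
```

>>> send_rows([
  {"travel":[0,0,-0.01],"yaw":0,"jaw":-1},
  {"travel":[0,0,-0.03],"yaw":0,"jaw":-1},
  {"travel":[0,0,-0.04],"yaw":0,"jaw":-1},
  {"travel":[0,0,-0.04],"yaw":0,"jaw":-1},
  {"travel":[0,0,-0.015],"yaw":0,"jaw":-1},
])

```text
t: 4.5
ee_pos: [0.5458, 0.1792, 0.1926]
eef_rot: [[-0.274, 0.962, 0.003], [0.962, 0.274, 0.001], [0.0, 0.003, -1.0]]
wrist_force: [0.6, 0.4, -4.4]
finger_gap: 0.0434
grip_force: 62.2
```

>>> send_rows([
  {"travel":[-0.02,-0.005,0],"yaw":0,"jaw":-1},
  {"travel":[-0.04,-0.01,0],"yaw":0,"jaw":-1},
  {"travel":[-0.05,-0.012,0],"yaw":0,"jaw":-1},
  {"travel":[-0.05,-0.012,0],"yaw":0,"jaw":-1},
  {"travel":[-0.05,-0.012,0],"yaw":0,"jaw":-1},
  {"travel":[-0.05,-0.012,0],"yaw":0,"jaw":-1},
  {"travel":[-0.05,-0.012,0],"yaw":0,"jaw":-1},
  {"travel":[-0.04,-0.009,0],"yaw":0,"jaw":-1},
  {"travel":[-0.017,-0.005,0],"yaw":0,"jaw":-1},
  {"travel":[0,0,0],"yaw":0,"jaw":-1},
])

```text
t: 5.75
ee_pos: [0.5584, -0.1995, 0.1886]
eef_rot: [[-0.272, 0.962, -0.003], [0.962, 0.272, 0.001], [0.002, -0.003, -1.0]]
wrist_force: [-0.3, -0.1, -4.8]
finger_gap: 0.0429
grip_force: 62.0
```

Run:
```python
from h import *
s=arm.camera('side');x0,y0=195,130
c=cv2.resize(s[y0:y0+75,x0:x0+100],None,fx=8,fy=8,interpolation=cv2.INTER_CUBIC)
cv2.imwrite('pics/s3c.png',c);st=arm.get_state();P=st['ee_pos'];print(P,st['wrist_force'],st['ft_torque'],st['qpos'],st['finger_gap'])
for z in(-.042,-.002,.018): print(z,(proj('side',P+[0,0,z])+.5-[x0,y0])*8)
for q in([.560,-.199,.116],[.560,-.199,.056]): print((proj('side',q)+.5-[x0,y0])*8)
```

```text
[ 0.55864636 -0.19830628  0.18888779] [-0.71474408 -0.14752326 -3.38919864] [ 0.05041668 -0.01929623 -0.01958577] [-3.41499435e-01  4.05149779e-01 -7.17686674e-02  1.09710081e+00
  7.70360736e-04  9.52224261e-01] 0.04361680980782591
-0.042 [447.59068133 221.9505306 ]
-0.002 [449.21001703 141.01475452]
0.018 [450.03598111  99.73236721]
[443.64693411 282.10792745]
[441.39603476 397.2322689 ]
```

View pics/s3c.png

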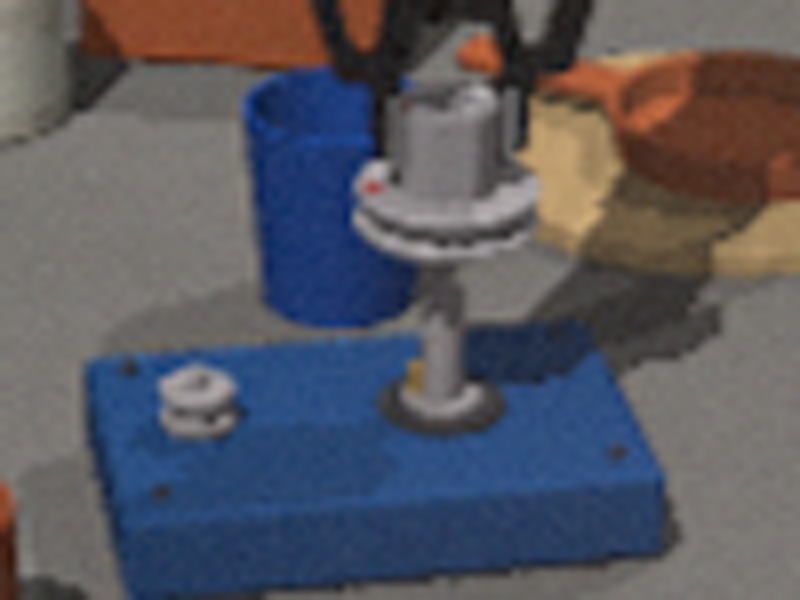

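The pulley, rim centred at crop (447,222), hangs above the shaft tip at about (442,278). The shoulder is at (441,395) and the brass key shows at (415,377). The pulley needs to move about 2 mm in +x. I'll estimate the key angle from the brass extent.

Run:
```python
from h import *
for a in np.arange(-.2,1,.1):
    c,s=np.cos(a),np.sin(a);Q=[]
    for r,w,z in[(r,w,z) for r in(.010,.015) for w in(-.004,.004) for z in(.056,.070)]:
        Q.append((proj('side',[.560+r*c-w*s,-.199+r*s+w*c,z])+.5-[195,130])*8)
    Q=np.array(Q);print(round(a,1),Q.min(0).round(),Q.max(0).round(),Q.mean(0).round())
c=cv2.imread('pics/s3c.png').astype(int)[350:405,395:435]
m=np.minimum(c[...,2],c[...,1])-c[...,0]>35
y,x=np.where(m);print(x.min()+395,x.max()+395,y.min()+350,y.max()+350,x.mean()+395,y.mean()+350)
```

```text
-0.2 [408. 362.] [425. 397.] [416. 379.]
-0.1 [408. 363.] [423. 398.] [416. 381.]
0.0 [408. 364.] [422. 400.] [415. 382.]
0.1 [409. 366.] [421. 401.] [415. 383.]
0.2 [409. 367.] [421. 402.] [415. 384.]
0.3 [408. 368.] [422. 403.] [415. 386.]
0.4 [408. 369.] [423. 405.] [416. 387.]
0.5 [408. 370.] [425. 406.] [417. 388.]
0.6 [409. 371.] [426. 407.] [418. 389.]
0.7 [410. 372.] [428. 409.] [419. 390.]
0.8 [411. 373.] [430. 410.] [420. 392.]
0.9 [412. 375.] [432. 411.] [422. 393.]
410 418 365 388 414.2828947368421 377.3026315789474
```

>>> send_rows([
  {"travel":[-0.001,0.002,0.01],"yaw":0,"jaw":-1},
  {"travel":[0,0,0.012],"yaw":0,"jaw":-1},
  {"travel":[0,0,0.008],"yaw":0,"jaw":-1},
  {"travel":[0,0,0.005],"yaw":0,"jaw":-1},
  {"travel":[0,0,0.004],"yaw":0,"jaw":-1},
  {"travel":[0,0,0],"yaw":0,"jaw":-1},
])

```text
t: 6.55
ee_pos: [0.5616, -0.2003, 0.1515]
eef_rot: [[-0.274, 0.962, -0.001], [0.962, 0.274, -0.003], [-0.003, -0.002, -1.0]]
wrist_force: [-3.0, -3.5, -1.7]
finger_gap: 0.0429
grip_force: 62.2
```

>>> send_rows([
  {"travel":[-0.001,-0.001,0],"yaw":0,"jaw":-1},
  {"travel":[0,0,0.004],"yaw":0,"jaw":-1},
  {"travel":[0,0,0.004],"yaw":0,"jaw":-1},
  {"travel":[0,0,0],"yaw":0,"jaw":-1},
])

```text
t: 7.05
ee_pos: [0.5608, -0.2011, 0.1426]
eef_rot: [[-0.274, 0.962, -0.001], [0.962, 0.274, -0.002], [-0.001, -0.002, -1.0]]
wrist_force: [-2.1, -4.8, -4.4]
finger_gap: 0.0431
grip_force: 62.0
```

Still a slight push toward −y, so I'll ease that way and keep lowering.

>>> send_rows([
  {"travel":[-0.001,-0.001,0],"yaw":0,"jaw":-1},
  {"travel":[0,0,0.006],"yaw":0,"jaw":-1},
  {"travel":[0,0,0.006],"yaw":0,"jaw":-1},
  {"travel":[0,0,0],"yaw":0,"jaw":-1},
])

```text
t: 7.55
ee_pos: [0.5604, -0.2013, 0.1303]
eef_rot: [[-0.275, 0.962, -0.001], [0.962, 0.275, 0.0], [0.001, -0.001, -1.0]]
wrist_force: [-0.9, -3.8, -5.8]
finger_gap: 0.0429
grip_force: 62.0
```

>>> send_rows([
  {"travel":[-0.0005,0,0.006],"yaw":0,"jaw":-1},
  {"travel":[0,0,0.006],"yaw":0,"jaw":-1},
  {"travel":[0,0,0.002],"yaw":0,"jaw":-1},
  {"travel":[0,0,0],"yaw":0,"jaw":-1},
])

```text
t: 8.05
ee_pos: [0.5608, -0.2017, 0.1168]
eef_rot: [[-0.275, 0.962, -0.0], [0.962, 0.275, 0.001], [0.001, -0.0, -1.0]]
wrist_force: [-1.9, -2.8, -4.8]
finger_gap: 0.0432
grip_force: 61.9
```

>>> send_rows([
  {"travel":[0,0,0.001],"yaw":0,"jaw":-1},
  {"travel":[0,0,0.001],"yaw":0,"jaw":-1},
  {"travel":[0,0,0],"yaw":0,"jaw":-1},
])

```text
t: 8.43
ee_pos: [0.5609, -0.2017, 0.1153]
eef_rot: [[-0.275, 0.962, 0.0], [0.962, 0.275, 0.0], [0.0, 0.0, -1.0]]
wrist_force: [-1.7, -1.5, -2.8]
finger_gap: 0.043
grip_force: 62.0
```

>>> send_rows([
  {"travel":[0,0,0.001],"yaw":0,"jaw":-1},
  {"travel":[0,0,0],"yaw":0,"jaw":-1},
])

```text
t: 8.68
ee_pos: [0.5608, -0.2018, 0.1142]
eef_rot: [[-0.274, 0.962, -0.0], [0.962, 0.274, 0.0], [0.0, 0.0, -1.0]]
wrist_force: [-1.3, -0.9, -2.6]
finger_gap: 0.0435
grip_force: 62.1
```

>>> send_rows([
  {"travel":[0,0,0.001],"yaw":0,"jaw":-1},
  {"travel":[0,0,0],"yaw":0,"jaw":-1},
])

```text
t: 8.93
ee_pos: [0.5609, -0.2018, 0.1132]
eef_rot: [[-0.275, 0.962, -0.0], [0.962, 0.275, 0.0], [0.0, 0.0, -1.0]]
wrist_force: [-1.1, -0.8, -3.1]
finger_gap: 0.0431
grip_force: 62.1
```

>>> send_rows([
  {"travel":[0,0,0.001],"yaw":0,"jaw":-1},
  {"travel":[0,0,0],"yaw":0,"jaw":-1},
])

```text
t: 9.18
ee_pos: [0.5609, -0.2018, 0.1122]
eef_rot: [[-0.274, 0.962, 0.0], [0.962, 0.274, 0.0], [0.0, 0.0, -1.0]]
wrist_force: [-1.1, -0.9, -2.8]
finger_gap: 0.0433
grip_force: 62.1
```

>>> send_rows([
  {"travel":[0,0,0.001],"yaw":0,"jaw":-1},
  {"travel":[0,0,0],"yaw":0,"jaw":-1},
])

```text
t: 9.43
ee_pos: [0.5609, -0.2019, 0.1119]
eef_rot: [[-0.274, 0.962, 0.0], [0.962, 0.274, -0.0], [-0.0, 0.0, -1.0]]
wrist_force: [-3.5, 0.1, 3.5]
finger_gap: 0.0433
grip_force: 62.7
```

Resting lightly on the key, about 6 N at the expected height. The key looks to lie at a smaller angle, so I'll turn that way.

>>> send_rows([
  {"travel":[0,0,0],"yaw":0.03,"jaw":-1},
  {"travel":[0,0,0],"yaw":0.03,"jaw":-1},
  {"travel":[0,0,0],"yaw":0,"jaw":-1},
])

```text
t: 9.8
ee_pos: [0.5611, -0.2019, 0.1117]
eef_rot: [[-0.216, 0.976, 0.001], [0.976, 0.216, -0.0], [-0.0, 0.001, -1.0]]
wrist_force: [-3.6, 0.9, 4.0]
finger_gap: 0.043
grip_force: 62.9
```

>>> send_rows([
  {"travel":[0,0,0],"yaw":0.03,"jaw":-1},
  {"travel":[0,0,0],"yaw":0.03,"jaw":-1},
  {"travel":[0,0,0],"yaw":0,"jaw":-1},
])

```text
t: 10.18
ee_pos: [0.5612, -0.2019, 0.1115]
eef_rot: [[-0.157, 0.988, 0.001], [0.988, 0.157, -0.0], [-0.0, 0.001, -1.0]]
wrist_force: [-2.4, -0.0, 6.0]
finger_gap: 0.0433
grip_force: 63.0
```

>>> send_rows([
  {"travel":[0,0,0],"yaw":0.03,"jaw":-1},
  {"travel":[0,0,0],"yaw":0.03,"jaw":-1},
  {"travel":[0,0,0],"yaw":0,"jaw":-1},
])

```text
t: 10.55
ee_pos: [0.5613, -0.2019, 0.1113]
eef_rot: [[-0.097, 0.995, 0.001], [0.995, 0.097, 0.0], [0.0, 0.001, -1.0]]
wrist_force: [-1.6, 0.4, 3.0]
finger_gap: 0.0434
grip_force: 62.8
```

>>> send_rows([
  {"travel":[0,0,0],"yaw":0.03,"jaw":-1},
  {"travel":[0,0,0],"yaw":0.03,"jaw":-1},
  {"travel":[0,0,0],"yaw":0,"jaw":-1},
])

```text
t: 10.92
ee_pos: [0.5609, -0.2023, 0.1106]
eef_rot: [[-0.037, 0.999, -0.001], [0.999, 0.037, -0.001], [-0.001, -0.001, -1.0]]
wrist_force: [0.4, -2.5, -3.4]
finger_gap: 0.0434
grip_force: 62.0
```

The support force is gone, so the keyway seems to be over the key. Probing down gently.

>>> send_rows([
  {"travel":[0,0,0.001],"yaw":0,"jaw":-1},
  {"travel":[0,0,0.001],"yaw":0,"jaw":-1},
  {"travel":[0,0,0],"yaw":0,"jaw":-1},
])

```text
t: 11.3
ee_pos: [0.5606, -0.2024, 0.109]
eef_rot: [[-0.038, 0.999, -0.001], [0.999, 0.038, -0.001], [-0.001, -0.001, -1.0]]
wrist_force: [0.3, -3.8, -3.7]
finger_gap: 0.0432
grip_force: 61.9
```

>>> send_rows([
  {"travel":[0,0,0.001],"yaw":0.03,"jaw":-1},
  {"travel":[0,0,0.002],"yaw":0,"jaw":-1},
  {"travel":[0,0,0.002],"yaw":0,"jaw":-1},
  {"travel":[0,0,0],"yaw":0,"jaw":-1},
])

```text
t: 11.8
ee_pos: [0.5609, -0.2021, 0.1041]
eef_rot: [[-0.008, 1.0, 0.0], [1.0, 0.008, -0.001], [-0.001, 0.0, -1.0]]
wrist_force: [0.3, -3.8, -3.6]
finger_gap: 0.0432
grip_force: 61.9
```

```bash
python3 -c "
from h import *
s=arm.get_state();print(s['ft_torque'],s['wrist_force'],s['ee_pos'])"
```

```text
[-1.06171622 -0.19981401 -0.07390064] [ 0.26311359 -3.80875656 -3.59357036] [ 0.56093069 -0.20213845  0.10410665]
```

>>> send_rows([
  {"travel":[0,0,0.002],"yaw":0,"jaw":-1},
  {"travel":[0,0,0.002],"yaw":0,"jaw":-1},
  {"travel":[0,0,0],"yaw":0,"jaw":-1},
])

```text
t: 12.18
ee_pos: [0.561, -0.2022, 0.1002]
eef_rot: [[-0.008, 1.0, 0.0], [1.0, 0.008, -0.001], [-0.001, 0.0, -1.0]]
wrist_force: [0.6, -4.7, -3.2]
finger_gap: 0.043
grip_force: 62.0
```

>>> send_rows([
  {"travel":[0,0,0.001],"yaw":0,"jaw":-1},
  {"travel":[0,0,0.001],"yaw":0,"jaw":-1},
  {"travel":[0,0,0],"yaw":0,"jaw":-1},
])

```text
t: 12.55
ee_pos: [0.561, -0.2022, 0.0984]
eef_rot: [[-0.008, 1.0, 0.0], [1.0, 0.008, -0.001], [-0.001, 0.0, -1.0]]
wrist_force: [0.4, -4.6, -2.4]
finger_gap: 0.0431
grip_force: 62.1
```

>>> send_rows([
  {"travel":[0,0,0.0007],"yaw":0,"jaw":-1},
  {"travel":[0,0,0],"yaw":0,"jaw":-1},
])

```text
t: 12.8
ee_pos: [0.561, -0.2022, 0.0983]
eef_rot: [[-0.008, 1.0, 0.001], [1.0, 0.008, -0.001], [-0.001, 0.001, -1.0]]
wrist_force: [-2.1, -4.6, 2.6]
finger_gap: 0.0434
grip_force: 62.6
```

>>> send_rows([
  {"travel":[0,0,0.0005],"yaw":0,"jaw":-1},
  {"travel":[0,0,0],"yaw":0,"jaw":-1},
])

```text
t: 13.05
ee_pos: [0.561, -0.2023, 0.0983]
eef_rot: [[-0.008, 1.0, 0.001], [1.0, 0.008, -0.001], [-0.001, 0.001, -1.0]]
wrist_force: [-1.7, -4.3, 4.3]
finger_gap: 0.0436
grip_force: 62.9
```

Seated: contact is at z = 0.0983, 14 mm below the key contact. Now release and rise.

>>> send_rows([
  {"travel":[0,0,0],"yaw":0,"jaw":-0.2},
  {"travel":[0,0,0],"yaw":0,"jaw":0.2},
  {"travel":[0,0,0],"yaw":0,"jaw":0.5},
  {"travel":[0,0,0],"yaw":0,"jaw":0.8},
  {"travel":[0,0,0],"yaw":0,"jaw":1},
  {"travel":[0,0,0],"yaw":0,"jaw":1},
  {"travel":[0,0,0],"yaw":0,"jaw":1},
])

```text
t: 13.92
ee_pos: [0.5608, -0.2018, 0.0971]
eef_rot: [[-0.008, 1.0, -0.0], [1.0, 0.008, 0.0], [0.0, -0.0, -1.0]]
wrist_force: [-0.8, -0.8, -0.0]
finger_gap: 0.0855
grip_force: 0.0
```

>>> send_rows([
  {"travel":[0,0,-0.01],"yaw":0,"jaw":1},
  {"travel":[0,0,-0.03],"yaw":0,"jaw":1},
  {"travel":[0,0,-0.04],"yaw":0,"jaw":1},
  {"travel":[0,0,-0.04],"yaw":0,"jaw":1},
  {"travel":[0,0,-0.03],"yaw":0,"jaw":1},
  {"travel":[0,0,0],"yaw":0,"jaw":1},
])

```text
t: 14.68
ee_pos: [0.5627, -0.2026, 0.2508]
eef_rot: [[-0.008, 1.0, 0.006], [1.0, 0.008, -0.002], [-0.002, 0.006, -1.0]]
wrist_force: [0.1, -0.0, -0.5]
finger_gap: 0.0853
grip_force: 0.0
```

Run:
```python
from h import *
s=arm.camera('side');x0,y0=195,130
cv2.imwrite('pics/s4c.png',cv2.resize(s[y0:y0+75,x0:x0+100],None,fx=8,fy=8,interpolation=cv2.INTER_CUBIC))
for z in(.056,.076,.116): print((proj('side',[.561,-.202,z])+.5-[x0,y0])*8)
print(arm.get_state()['wrist_force'])
```

```text
[440.15697153 394.03629914]
[440.88843008 356.19826693]
[442.37985772 279.04736433]
[-0.46975902  0.45616445 -0.05803272]
```

View pics/s4c.png

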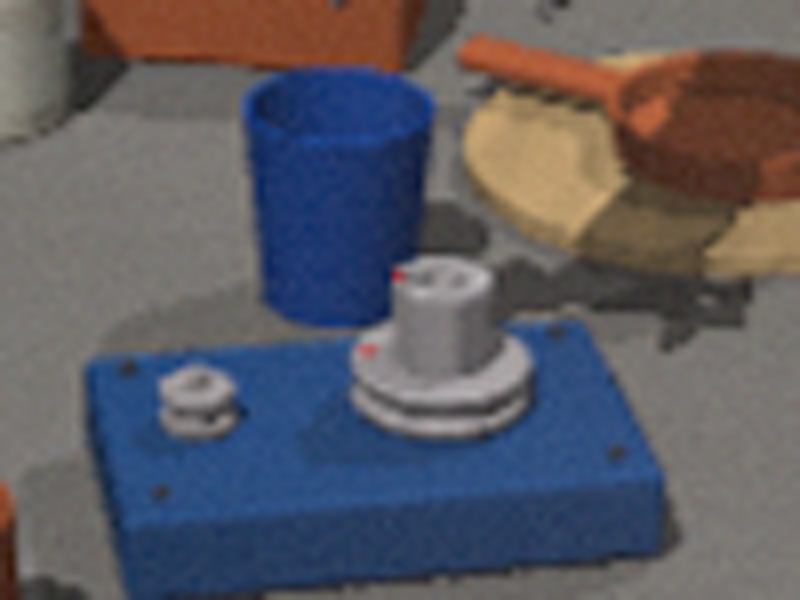

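The pulley sits flat on the shoulder, with its hub top centred at (443,279), which matches the predicted home height of 279. The shaft tip is flush in the bore and the gripper is clear.

```bash
python3 -c "
from workcell import arm
print(arm.finish_job())"
```

```text
the job is handed in; nothing more can be done
None
```

The aluminium pulley is fully home on the drive's shoulder with its keyway over the brass key, the gripper has let go and is clear, and the job was handed in at about 15 s.

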